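# Stack the lifter spacers on the spindle, thickest first

## Task

Build the seamer's spacer stack in the loading fixture: bring the three steel rings over the hole in the deck so that each drops down onto the upright spindle, the thickest first, then the middle one, and the thinnest last on top. Sliding them across the deck is enough; every ring must end flat on the one below it. Leave the ferrule cap on the deck and all the other things around where they are.

Things in the scene. Friction and masses are not known exactly. Their poses are not given: they have to be found in the camera images.
- fixture: Loading fixture, fixed to the table: a flat grey-painted deck 120 x 280 mm (its x, y), 10 mm thick, on four legs, without any rim. Origin at the centre of its underside on the table, z up; the deck's upper face is 85 mm above the origin. A square pocket, 50 x 50 mm, opens in the deck 26 mm along +x from the deck's centre; a vertical spindle stands in its centre.
- seat (a point): Centre of the pocket's flat floor, on the spindle's axis, 40 mm below the deck's upper face. Axes as the fixture's, z up. The spindle is 15 mm in diameter and tapers to 6 mm over its last 8 mm.
- spindle_tip (a point): Very top of the spindle, on its axis, 0.5 mm below the deck's upper face, so that a ring slid over it is carried until its bore reaches the tip and then drops. Behind stand a tall can seamer (front column at about x 0.55, y 0.02 m, 0.65 m high) and 122 mm cans (from x 0.52): swing the arm round drawn in.
- spacer_thick: Thickest steel ring, 44 mm outside, 20 mm bore, 20 mm thick, about 180 g; starts lying flat on the deck. Origin at the centre of its underside, z is its axis.
- spacer_mid: Middle steel ring, 44 mm outside, 20 mm bore, 12 mm thick, about 110 g; starts lying flat on the deck. Origin at the centre of its underside, z is its axis.
- spacer_thin: Thinnest steel ring, 44 mm outside, 20 mm bore, 6 mm thick, about 55 g; starts lying flat on the deck. Origin at the centre of its underside, z is its axis. Which ring lies left (+y of the pocket), right (-y) or in front (-x) differs from time to time.
- cap: Bystander: stainless ferrule cap, a solid disc without a bore, 50 mm across, 10 mm high, lying on the deck near its front left (-x, +y) corner. Origin at the centre of its underside.
- sleeve: Bystander: paper sleeve of can ends, 58 x 200 x 59 mm, lying on the table at the far right.
- stamp: Bystander: hand stamp with an upright knob, 34 x 34 x 70 mm, on the table to the right.
- full_can: Bystander: filled can, 66 mm across, 122 mm high, standing on the table to the right. Origin at its underside.
- carrier: Bystander: black plastic six-can carrier, 134 x 200 x 17 mm, lying on the table right of the fixture. Origin at its underside.
- spanner: Bystander: combination wrench, 31 x 190 x 6 mm, lying on the table left of the fixture. Origin at its underside.

How it is judged:
By the outcome, as a careful person would: the job done as asked, in the order asked, and still so for the second after the job is handed in, with the robot touching nothing.
It also fails if it takes over 72 s, if anything falls off the work surface, if the arm or the gripper's body presses on something with over 40 N, if the wrist force passes 120 N, or if a joint passes its speed limit or range.

## Robot

A 6-joint arm with a two-finger parallel gripper is mounted at the origin on a cart in front of the work surface, level with it; the furniture and walls round the work are solid. World frame = base frame: x ahead of the robot, y to its left, z up, the work surface at z = 0. Lengths are in m, angles in rad, forces in N, time in s.
With the tool pointing down it reaches from about 0.325 to 0.9 m from the base axis. Payload 3.5 kg.
Tool frame: the origin (TCP) lies at the very end of the fingers, on their centre line; the grasp point (between the pads) lies 19 mm behind it; z points along the fingers, x is the direction in which the jaws open and shut, and the axes are right-handed (so a half turn about z gives the same grasp; the last joint's range is limited). The gripper opens to 85 mm and grips with 20 to 120 N. Pads are 22 mm wide; open, the fingers measure 114 mm over their backs; the gripper's body (76 mm by 85 mm) begins 54 mm behind the grasp point. The pads swing forward as they close: fully open they stand 13 mm farther back than shut.
Start: joints at [-1.304, 0.276, -0.026, 1.268, 0, 1.467], TCP at [0.226, -0.583, 0.231] pointing down, gripper open.
Joint ranges: [-3.12, 3.12], [-0.85, 1.88], [-1.08, 1.24], [-1.95, 2.15], [-1.57, 1.53], [-3.14, 3.14]. Speed limits (rad/s): [2.57, 2.57, 3.14, 3.14, 3.14, 3.14].

## Interface

Orientations are given as a unit quaternion [w, x, y, z].
In Python, from station import * gives the robot as it stands.
- The arm moves only by the tool carry_out, never from a script. Its argument "targets" is a list of rows, each an object with "offset": the shift along the tool's x, y, z scaled (see below), a list of three; "roll": the turn about the tool's z scaled (see below). In form: [{"offset": [dx, dy, dz], "roll": roll}, ...]. A call has 1 to 5 rows; each row shifts and turns the commanded pose from where the row before left it, along the tool's axes as they then stand; what a row does not reach is not made up. The controller multiplies each number of a shift by 250 mm and each number of a turn by 0.08 rad. A row lasts 1/8 s, in which the tool goes at most 62.5 mm and 10.7 degrees, less where a joint would pass 70% of its speed; a pose out of reach is approached as far as the arm can. A call with a number of a shift or a turn outside -1 to 1 is refused whole. A call with a gripper value outside its range is refused whole. "jaw" is the closure in counts, from 0 (fully open) to 255 (shut), set as the call begins (left out, the last holds). The fingers move at their own pace and stop on an object; "grip_force" is the grip in N (left out, the last holds). Time passes only in rows, so rows that do not move let the fingers close. It gives the time, the measured TCP pose, the force and the opening at its end, in the units of the state.
- state(): the state, without advancing time (a new reading comes with each control period).
- read_camera(name): name is "scene" or "side" or "wrist"; returns a dict with "color" (480x640x3 uint8, red, green, blue), "range_z" (480x640 float32, m along the optical axis (not along the pixel's ray), 0 where there is no reading), "fovy" (degrees; the focal length in pixels is half the picture's height over the tangent of half this angle, whatever the lens; pixels are square), "cx", "cy" (the principal point, pixels), "position" and "attitude" of the camera in the world. Camera axes: x right, y down, z forward; pixel columns grow to the right and rows downward; lengths in m; the calibration is good to about 2 mm. The wrist camera is an equidistant fisheye: a pixel r from the principal point sees the ray r / f radians off the axis. A picture is of the moment at which its call begins.
- job_done(): hands the job in, once; it reports no verdict.
The state is a dict: "clock": time; "joint_positions": joint angles; "qvel": joint speeds; "joint_torque": joint torques, N m; "tcp_pos": TCP position; "ee_rot": TCP orientation; "wrist_force": force on the tool from outside, world axes, zero at the start; "torque": the same for the moment, N m; "finger_gap": finger opening in m.
Only numpy, scipy, OpenCV 4.12 (cv2) and the standard library are available. Lean on these libraries where they do the work, as an engineer would, in place of code of your own. Each camera call takes 0.05 s, during which the arm holds its last target. There are 200 camera calls.

## Working session

There is one attempt and no reset: what is moved stays moved. The work goes in short steps, Python scripts to look and compute and a tool call to move; the robot and the scene stay as the last step left them, time stands still between calls to the robot, and variables do not carry over. Pictures are saved under pics/ and viewed, about 8 in all and at most 12, crops included, and the job is handed in when it is done.

Besides the shell and the picture viewer there is one more tool, called after ">>>" by a JSON object that holds its "method" and its "body", one argument or row to a line. carry_out: Moves the arm, as the interface text tells. Shifts and turns lie within -1 to 1; 1 stands for 250 mm of shift or 0.08 rad of turn. Its arguments: {"type":"object","properties":{"targets":{"type":"array"},"jaw":{"type":"number"},"grip_force":{"type":"number"}},"required":["targets"]}

```bash
mkdir -p pics; ls; cat > h.py <<'E'
from station import *
import numpy as np, cv2
from scipy.spatial.transform import Rotation as R
def rot(q): return R.from_quat([q[1],q[2],q[3],q[0]]).as_matrix()
def att(c):
    a=np.array(c['attitude'],float)
    return a if a.shape==(3,3) else rot(a)
def f(c): return 240/np.tan(np.radians(c['fovy'])/2)
def rays(c,uv,fish=False):
    uv=np.atleast_2d(uv).astype(float); d=(uv-[c['cx'],c['cy']])/f(c)
    if fish:
        r=np.linalg.norm(d,axis=1,keepdims=True)+1e-12
        v=np.hstack([d/r*np.sin(r),np.cos(r)])
    else: v=np.hstack([d,np.ones((len(d),1))])
    return v@att(c).T
def onplane(c,uv,z,fish=False):
    v=rays(c,uv,fish); p=np.array(c['position']); return p+v*((z-p[2])/v[:,2:3])
def proj(c,P):
    q=(np.atleast_2d(P)-c['position'])@att(c); return q[:,:2]/q[:,2:]*f(c)+[c['cx'],c['cy']]
def save(c,n): cv2.imwrite('pics/'+n,c['color'][:,:,::-1])
E
python3 - <<'E'
from h import *
import pickle
s=state(); print(s)
for n in('scene','side','wrist'):
    c=read_camera(n); save(c,n+'0.png'); pickle.dump(c,open(n+'0.pkl','wb'))
    print(n,c['fovy'],c['cx'],c['cy'],c['position'],c['attitude'])
E
```

```text
pics
{'clock': 0.0, 'joint_positions': array([-1.30439072e+00,  2.77158591e-01, -2.79173900e-02,  1.26800766e+00,
       -1.82330136e-05,  1.46741259e+00]), 'qvel': array([ 0.0005794 ,  0.00085359,  0.00041919, -0.00069289,  0.00095181,
        0.00112851]), 'joint_torque': array([ 1.96391948e-04, -4.45515203e+01,  2.95199203e+01,  1.66495977e-02,
        1.57145555e-04, -6.82595154e-07]), 'tcp_pos': array([ 0.22567056, -0.58197884,  0.23012663]), 'ee_rot': array([-7.33208351e-04,  8.25050683e-01, -5.65057575e-01, -8.77745955e-04]), 'wrist_force': array([-0.68581698, -0.56546276,  0.46619618]), 'torque': array([-0.02052431, -0.03574882,  0.00592346]), 'finger_gap': 0.08506175319735074}
scene 54.610807618411634 314.0740849292159 228.87490492539027 [0.09584099 0.4513108  0.82826194] [ 0.12563178 -0.35226468  0.87426364 -0.30949855]
side 48.224793861020444 321.3733396032744 242.85568471513022 [0.43993455 0.95505754 0.85072369] [ 0.02295042 -0.03033151  0.89900546 -0.43628255]
wrist 65.70646984690485 317.88474040196945 241.07202840572978 [ 0.29628345 -0.555329    0.3727077 ] [ 0.12415763  0.8158761  -0.55809926 -0.08634976]
```

View pics/scene0.png

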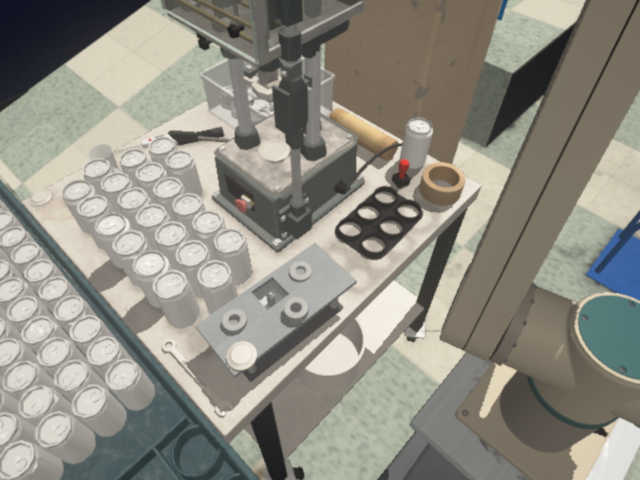

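View pics/side0.png

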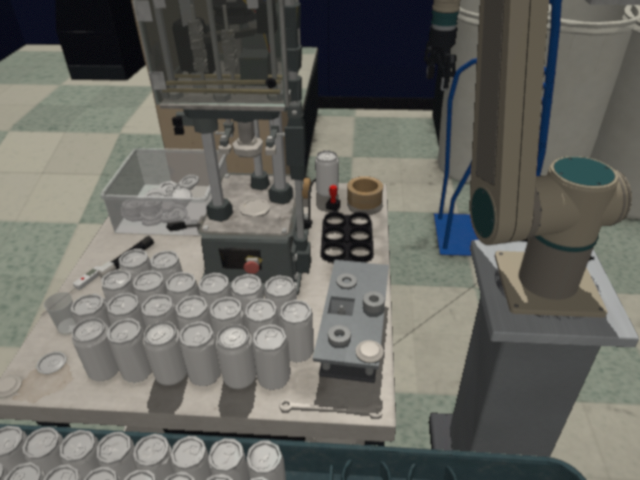

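The scene view shows the rings at left (234,320), front (295,308) and right (300,270), the pocket at about (268,296) and the cap at (241,355). The side view shows the rings at (339,336), (373,301) and (346,282).

```bash
python3 - <<'E'
from h import *
import pickle
out=[]
for n,box in(('scene',(190,230,370,385)),('side',(305,250,400,375))):
    c=pickle.load(open(n+'0.pkl','rb')); x0,y0,x1,y1=box
    V,U=np.mgrid[y0:y1,x0:x1]; uv=np.c_[U.ravel(),V.ravel()]
    d=c['range_z'][y0:y1,x0:x1].ravel()
    v=rays(c,uv); P=np.array(c['position'])+v*d[:,None]; ok=d>0
    h=P[:,2]
    print(n,np.histogram(h[ok],np.arange(0.06,.13,.003)))
    dk=ok&(abs(h-.085)<.0035)
    rect=cv2.minAreaRect(P[dk][:,:2].astype(np.float32)*1000); print('deck',rect,np.median(h[dk]))
    m=(ok&(h>.0885)&(h<.115)).reshape(V.shape).astype(np.uint8)
    k,l,st,ce=cv2.connectedComponentsWithStats(m,connectivity=4)
    for i in range(1,k):
        if st[i,4]>25:
            q=P[(l==i).ravel()]; (cx,cy),r=cv2.minEnclosingCircle(q[:,:2].astype(np.float32)*1000)
            print(st[i,4],ce[i]+[x0,y0],'circ',cx,cy,r,'z',np.percentile(q[:,2],[10,50,90]))
    m=(ok&(h<.076)&(h>.03)).reshape(V.shape).astype(np.uint8)
    k,l,st,ce=cv2.connectedComponentsWithStats(m)
    for i in range(1,k):
        if st[i,4]>40: print('low',st[i,4],ce[i]+[x0,y0],P[(l==i).ravel()].mean(0))
a=cv2.imread('pics/scene0.png')[240:380,190:365]; cv2.imwrite('pics/s0c.png',cv2.resize(a,None,fx=4,fy=4,interpolation=3))
E
```

```text
scene (array([  98,  107,  106,  106,  107,  164,  203,  278, 3552, 3143,  532,
        576,  465,  280,  146,  373,  188,  206,  171,  408,  909,  487,
         57]), array([0.06 , 0.063, 0.066, 0.069, 0.072, 0.075, 0.078, 0.081, 0.084,
       0.087, 0.09 , 0.093, 0.096, 0.099, 0.102, 0.105, 0.108, 0.111,
       0.114, 0.117, 0.12 , 0.123, 0.126, 0.129]))
deck ((520.9698486328125, 179.24830627441406), (281.2756652832031, 287.4082336425781), 84.95226287841797) 0.08663389765350882
484 [222.47933884 248.99380165] circ 614.0955810546875 182.6782684326172 58.52216339111328 z [0.09282472 0.10597381 0.11332899]
41 [208.31707317 257.7804878 ] circ 599.0511474609375 225.32997131347656 17.927490234375 z [0.10281071 0.11182907 0.11470574]
300 [300.50333333 270.43666667] circ 458.3335266113281 112.16043853759766 22.960386276245117 z [0.09064403 0.09275328 0.09461477]
86 [194.3255814  271.02325581] circ 595.81494140625 255.0105743408203 12.537074089050293 z [0.09291347 0.1060613  0.11333833]
348 [218.63505747 289.21551724] circ 550.3392944335938 241.15115356445312 32.527767181396484 z [0.0915838
[... 1799 characters left out ...]
068602] circ 403.62646484375 182.4334716796875 23.202816009521484 z [0.09282011 0.10404058 0.1070568 ]
104 [308.61538462 323.85576923] circ 528.1873779296875 250.1929931640625 20.31243133544922 z [0.09192256 0.10421557 0.11271767]
347 [338.95389049 334.22190202] circ 471.92486572265625 267.8418884277344 25.67711067199707 z [0.09144399 0.09696407 0.09927566]
462 [369.05194805 350.43506494] circ 412.6134338378906 301.6351623535156 27.018177032470703 z [0.0896794  0.09316448 0.09618877]
low 92 [307.91304348 264.14130435] [0.55191612 0.02761782 0.05518795]
low 314 [341.21974522 306.79617834] [0.46957806 0.16487542 0.06016492]
low 148 [309.12162162 342.48648649] [0.52784129 0.25802441 0.05190049]
```

View pics/s0c.png

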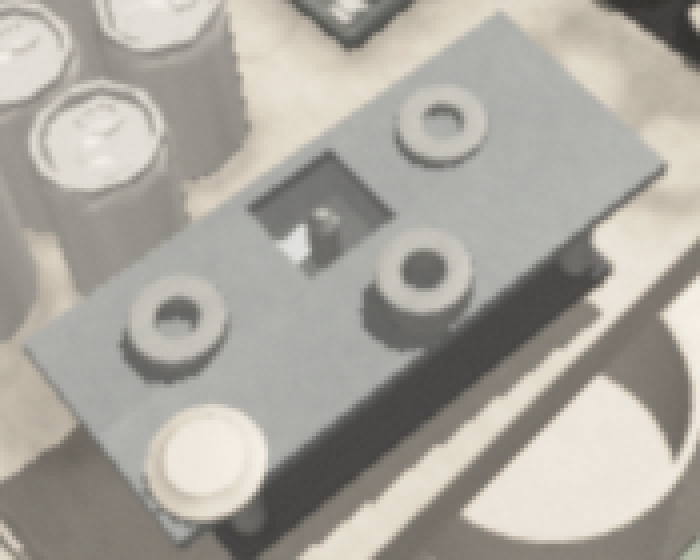

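The rings by height are: front is thick (top about 0.106 m), left is mid (about 0.098 m), right is thin (about 0.092 m). In the crop, the deck corners are at (500,12), (665,168), (178,545) and (25,348), and the spindle tip is at (323,215).

```bash
python3 - <<'E'
from h import *
import pickle
c=pickle.load(open('scene0.pkl','rb'))
o=np.array([190,240])-.375
C=onplane(c,np.array([[500,12],[665,168],[178,545],[25,348]])/4+o,.085)[:,:2]
ctr=C.mean(0); ex=(C[0]+C[3]-C[1]-C[2]); yaw=np.arctan2(ex[1],ex[0]); ey=C[2]+C[3]-C[0]-C[1]
print(C,'ctr',ctr,'yaw x',np.degrees(yaw),'from y',np.degrees(np.arctan2(-ey[0],ey[1])),np.linalg.norm(ex)/2,np.linalg.norm(ey)/2)
for y in(yaw,np.arctan2(-ey[0],ey[1])): print('seat',ctr+.026*np.array([np.cos(y),np.sin(y)]))
print('tip',onplane(c,np.array([[323,213]])/4+o,.0845))
for n,p,z in(('thick',(425,268),.105),('mid',(178,316),.097),('thin',(442,122),.091)):
    print(n,onplane(c,np.array([p])/4+o,z))
E
```

```text
[[0.48915786 0.04308435]
 [0.36906558 0.05581978]
 [0.39401208 0.33231936]
 [0.51103325 0.32170783]] ctr [0.44081719 0.18823283] yaw x -5.623400816074108 from y -4.821204836975269 0.11913004527515057 0.2785470812046787
seat [0.46669207 0.1856851 ]
seat [0.4667252  0.18604761]
tip [[0.46741174 0.18398837 0.0845    ]]
thick [[0.40406005 0.17925802 0.105     ]]
mid [[0.46848786 0.26795899 0.097     ]]
thin [[0.46025737 0.11297001 0.091     ]]
```

>>> {"method": "carry_out", "body": {
  "targets": [
    {"offset": [-0.25,0,0],"roll": 1},
    {"offset": [-0.25,0,0],"roll": 1},
    {"offset": [-0.25,0,0],"roll": 1},
    {"offset": [-0.25,0,0],"roll": 1},
    {"offset": [-0.25,0,0],"roll": 1}
  ],
  "jaw": 0
}}

```text
clock: 0.78
tcp_pos: [0.1606, -0.2769, 0.2309]
ee_rot: [0.0, -0.695, 0.719, 0.0]
wrist_force: [1.0, 0.4, 0.7]
finger_gap: 0.0857
```

>>> {"method": "carry_out", "body": {
  "targets": [
    {"offset": [-0.22,-0.06,0],"roll": 0.7},
    {"offset": [-0.22,-0.08,0],"roll": 0},
    {"offset": [-0.22,-0.1,0],"roll": 0},
    {"offset": [-0.22,-0.1,0],"roll": 0},
    {"offset": [-0.22,-0.1,0],"roll": 0}
  ]
}}

```text
clock: 1.4
tcp_pos: [0.2911, -0.0141, 0.2316]
ee_rot: [0.0, -0.676, 0.737, -0.001]
wrist_force: [2.2, -2.2, 0.2]
finger_gap: 0.0853
```

>>> {"method": "carry_out", "body": {
  "targets": [
    {"offset": [-0.22,-0.12,0],"roll": 0},
    {"offset": [-0.22,-0.12,0],"roll": 0},
    {"offset": [-0.22,-0.12,0],"roll": 0},
    {"offset": [0,0,0],"roll": 0}
  ]
}}

```text
clock: 1.9
tcp_pos: [0.3914, 0.0744, 0.2327]
ee_rot: [0.018, -0.702, 0.711, 0.019]
wrist_force: [-1.0, 0.4, -0.1]
finger_gap: 0.0855
```

```bash
python3 - <<'E'
from h import *
import pickle
s=state(); print(s['tcp_pos'],s['ee_rot'],s['clock'])
c=read_camera('wrist'); save(c,'w1.png'); pickle.dump((c,s),open('w1.pkl','wb')); print(c['position'],c['attitude'])
E
```

```text
[0.3914426  0.07439795 0.23269006] [ 0.0183568  -0.70236447  0.71133615  0.01865639] 1.9
[0.46712621 0.0653517  0.37489065] [-0.0881203  -0.69733194  0.70003059  0.12617512]
```

View pics/w1.png

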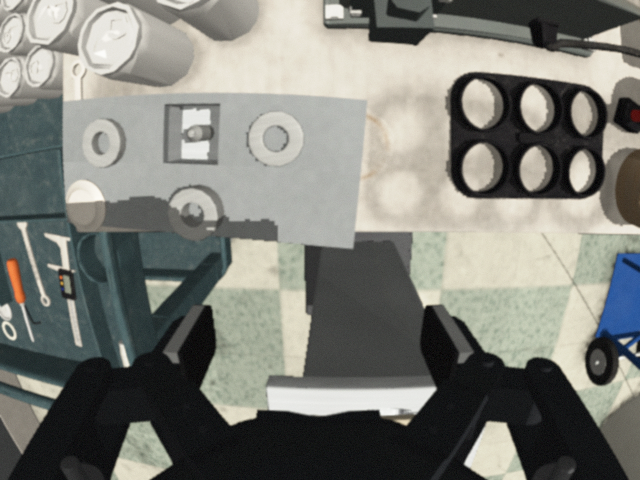

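The wrist view shows the rings at (102,143), (275,138) and (193,210), with the spindle tip at about (207,131). The move fell short and the tool is slightly tilted, so I'm checking the joints.

```bash
python3 - <<'E'
from h import *
s=state()
for k in s: print(k,np.round(s[k],3))
print(np.round(rot(s['ee_rot']),3))
import pickle
c,_=pickle.load(open('w1.pkl','rb'))
for n,p,z in(('mid',(102,143),.097),('thin',(275.5,138),.091),('thick',(192,208),.105),('tip',(207,131),.0845)): print(n,onplane(c,[p],z,True))
E
```

```text
clock 1.95
joint_positions [-0.015 -0.143 -0.477  1.24   0.052  3.141]
qvel [-0.022 -0.03  -0.033  0.017 -0.004  0.   ]
joint_torque [  0.373 -20.71   30.036  -0.257   0.191  -0.   ]
tcp_pos [0.39  0.074 0.232]
ee_rot [ 0.018 -0.702  0.712  0.019]
wrist_force [ 0.341 -0.134  0.263]
torque [-0.09   0.066  0.018]
finger_gap 0.085
[[-0.014 -1.    -0.002]
 [-0.999  0.014  0.052]
 [-0.052  0.002 -0.999]]
mid [[0.46748147 0.26618102 0.097     ]]
thin [[0.46021763 0.1127799  0.091     ]]
thick [[0.40916024 0.17953451 0.105     ]]
tip [[0.46851345 0.17018711 0.0845    ]]
```

>>> {"method": "carry_out", "body": {
  "targets": [
    {"offset": [0,0,0],"roll": -1},
    {"offset": [0,0,0],"roll": -1},
    {"offset": [0,0,0],"roll": -1},
    {"offset": [0,0,0],"roll": -1},
    {"offset": [0,0,0],"roll": -1}
  ]
}}

```text
clock: 2.58
tcp_pos: [0.3884, 0.0728, 0.2325]
ee_rot: [-0.021, 0.829, -0.558, -0.015]
wrist_force: [0.2, 0.3, 0.2]
finger_gap: 0.0853
```

```bash
python3 - <<'E'
from h import *
s=state()
for k in ('tcp_pos','joint_positions'): print(k,np.round(s[k],3))
print(np.round(rot(s['ee_rot']),3))
E
```

```text
tcp_pos [0.388 0.073 0.233]
joint_positions [-0.018 -0.147 -0.479  1.24   0.052  2.738]
[[ 0.377 -0.926 -0.001]
 [-0.925 -0.376  0.052]
 [-0.048 -0.019 -0.999]]
```

Joint 6 hit its limit, leaving a fixed tilt of about 3° toward y. That is harmless if the jaws close along x for the thick ring. I'll roll the other way.

>>> {"method": "carry_out", "body": {
  "targets": [
    {"offset": [0,0,0],"roll": -1},
    {"offset": [0,0,0],"roll": -1},
    {"offset": [0,0,0],"roll": -1},
    {"offset": [0,0,0],"roll": -1},
    {"offset": [0,0,0],"roll": -1}
  ]
}}

```text
clock: 3.2
tcp_pos: [0.3884, 0.0728, 0.2325]
ee_rot: [-0.024, 0.924, -0.382, -0.01]
wrist_force: [0.5, -0.2, 1.2]
finger_gap: 0.0851
```

>>> {"method": "carry_out", "body": {
  "targets": [
    {"offset": [0,0,0],"roll": -1},
    {"offset": [0,0,0],"roll": -1},
    {"offset": [0,0,0],"roll": -1},
    {"offset": [0,0,0],"roll": -1},
    {"offset": [0,0,0],"roll": -1}
  ]
}}

```text
clock: 3.82
tcp_pos: [0.3884, 0.0728, 0.2325]
ee_rot: [-0.025, 0.981, -0.191, -0.006]
wrist_force: [0.0, -0.6, -0.6]
finger_gap: 0.0856
```

>>> {"method": "carry_out", "body": {
  "targets": [
    {"offset": [0,0,0],"roll": -1},
    {"offset": [0,0,0],"roll": -1},
    {"offset": [0,0,0],"roll": -1},
    {"offset": [0,0,0],"roll": -0.7},
    {"offset": [0,0,0],"roll": 0}
  ]
}}

```text
clock: 4.45
tcp_pos: [0.3887, 0.0729, 0.2326]
ee_rot: [-0.026, 0.999, -0.046, -0.002]
wrist_force: [0.1, -0.0, -0.4]
finger_gap: 0.0857
```

```bash
cat >> h.py <<'E'
def go(*P):
    s=state(); M=rot(s['ee_rot']); p=s['tcp_pos']
    print('t',round(s['clock'],2),'tcp',p.round(4),'x-ang',round(np.degrees(np.arctan2(M[1,0],M[0,0])),1),'z',M[:,2].round(3),'F',s['wrist_force'].round(1),'gap',round(s['finger_gap'],4),'j5,6',s['joint_positions'][4:].round(2))
    for q in P: q=np.array(q); print(q,'units',(M.T@(q-p)/.25).round(3)); p=q
E
python3 -c "
from h import *
go([.405,.18,.2],[.405,.18,.13],[.405,.18,.09])"
```

```text
t 4.45 tcp [0.3887 0.0729 0.2326] x-ang -5.3 z [-0.001  0.052 -0.999] F [ 0.1 -0.  -0.4] gap 0.0857 j5,6 [0.05 1.65]
[0.405 0.18  0.2  ] units [ 0.027 -0.425  0.152]
[0.405 0.18  0.13 ] units [0.002 0.014 0.28 ]
[0.405 0.18  0.09 ] units [0.001 0.008 0.16 ]
```

>>> {"method": "carry_out", "body": {
  "targets": [
    {"offset": [0.014,-0.212,0.076],"roll": 0},
    {"offset": [0.013,-0.213,0.076],"roll": 0},
    {"offset": [0,0.004,0.08],"roll": 0},
    {"offset": [0,0.004,0.08],"roll": 0},
    {"offset": [0,0,0],"roll": 0}
  ]
}}

```text
clock: 5.08
tcp_pos: [0.4037, 0.18, 0.1587]
ee_rot: [-0.025, 0.999, -0.045, -0.003]
wrist_force: [-0.3, 0.7, 0.8]
finger_gap: 0.0854
```

```bash
python3 - <<'E'
from h import *
import pickle
go([.405,.18,.13],[.405,.18,.092])
c=read_camera('wrist'); save(c,'w2.png'); pickle.dump(c,open('w2.pkl','wb'))
E
```

```text
t 5.08 tcp [0.4037 0.18   0.1587] x-ang -5.2 z [-0.004  0.051 -0.999] F [-0.3  0.7  0.8] gap 0.0854 j5,6 [0.05 1.9 ]
[0.405 0.18  0.13 ] units [0.006 0.005 0.115]
[0.405 0.18  0.092] units [0.001 0.008 0.152]
```

View pics/w2.png

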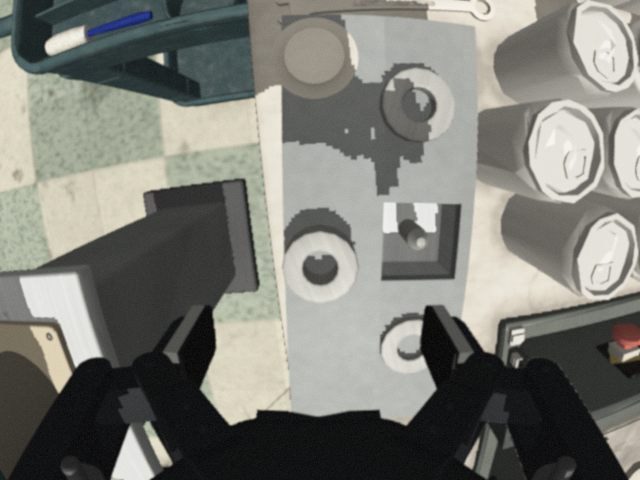

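The wrist view, with the jaws along x, shows the thick ring at (321,265), mid at (418,104), thin at (405,345) and the spindle tip at about (421,243). The jaws straddle the thick ring.

```bash
python3 - <<'E'
from h import *
import pickle
c=pickle.load(open('w2.pkl','rb')); print(c['position'])
for n,p,z in(('mid',(418,102),.097),('thin',(405,345),.091),('thick',(321,265),.105),('tip',(420,242),.0845)): print(n,onplane(c,[p],z,True))
q=np.array([[382,204],[461,206],[457,279],[382,280]]); P=onplane(c,q,.085,True); print(P,P.mean(0))
q=np.array([[282,14],[475,27],[463,410],[292,418]]); print(onplane(c,q,.085,True))
E
```

```text
[0.41053298 0.24814734 0.30484072]
mid [[0.46713735 0.27029611 0.097     ]]
thin [[0.45542962 0.1163306  0.091     ]]
thick [[0.40457457 0.18275281 0.105     ]]
tip [[0.46714605 0.18537214 0.0845    ]]
[[0.44397983 0.21129604 0.085     ]
 [0.49480487 0.20646696 0.085     ]
 [0.49251203 0.15794393 0.085     ]
 [0.44174773 0.16266711 0.085     ]] [0.46826112 0.18459351 0.085     ]
[[0.39467147 0.3326499  0.085     ]
 [0.5137553  0.32087476 0.085     ]
 [0.5065971  0.0424644  0.085     ]
 [0.37112023 0.05403009 0.085     ]]
```

>>> {"method": "carry_out", "body": {
  "targets": [
    {"offset": [0.006,0.005,0.115],"roll": 0},
    {"offset": [0,0.005,0.1],"roll": 0},
    {"offset": [0,0.003,0.05],"roll": 0},
    {"offset": [0,0,0],"roll": 0}
  ]
}}

```text
clock: 5.62
tcp_pos: [0.4069, 0.1805, 0.094]
ee_rot: [-0.026, 0.999, -0.045, -0.002]
wrist_force: [0.5, 0.4, 0.1]
finger_gap: 0.0857
```

>>> {"method": "carry_out", "body": {
  "targets": [
    {"offset": [-0.008,-0.004,0.012],"roll": 0},
    {"offset": [0,0,0],"roll": 0},
    {"offset": [0,0,0],"roll": 0},
    {"offset": [0,0,0],"roll": 0},
    {"offset": [0,0,0],"roll": 0}
  ],
  "jaw": 255,
  "grip_force": 25
}}

```text
clock: 6.25
tcp_pos: [0.4056, 0.1823, 0.092]
ee_rot: [-0.026, 0.999, -0.045, -0.001]
wrist_force: [-2.0, 0.4, 5.7]
finger_gap: 0.043
```

>>> {"method": "carry_out", "body": {
  "targets": [
    {"offset": [0,0,0],"roll": 0},
    {"offset": [0,0,0],"roll": 0}
  ]
}}

```text
clock: 6.5
tcp_pos: [0.4056, 0.1823, 0.092]
ee_rot: [-0.026, 0.999, -0.045, -0.001]
wrist_force: [-2.0, -0.1, 5.5]
finger_gap: 0.0427
```

```bash
python3 - <<'E'
from h import *
go([.4675,.185,.095])
c=read_camera('wrist'); save(c,'w3.png'); np.save('w3',c['color'])
P=c['position']; print(P)
E
```

```text
t 6.5 tcp [0.4056 0.1823 0.092 ] x-ang -5.1 z [ 0.001  0.053 -0.999] F [-2.  -0.1  5.5] gap 0.0427 j5,6 [0.05 1.9 ]
[0.4675 0.185  0.095 ] units [ 0.246 -0.033 -0.011]
[0.41156762 0.25023967 0.2382105 ]
```

View pics/w3.png

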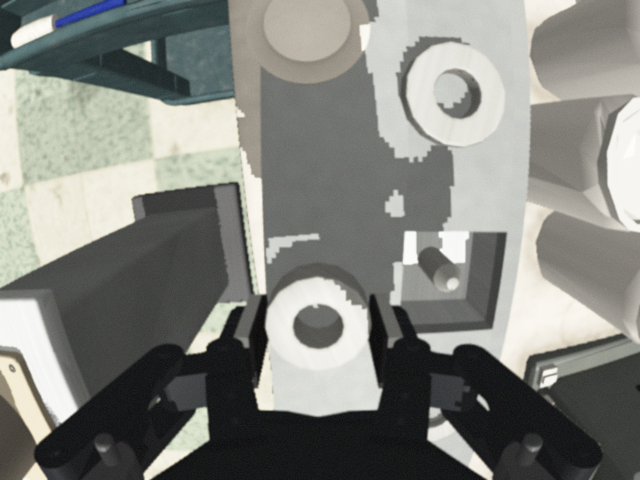

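The ring is gripped, with its top centred at (318,320) and the spindle tip at (452,285).

```bash
python3 - <<'E'
from h import *
c=read_camera('wrist')
a=onplane(c,[(318,319.5)],.105,True)[0]; b=onplane(c,[(452,284)],.0845,True)[0]
q=np.array([[396,232],[507,233],[493,330],[396,327]]); P=onplane(c,q,.085,True)
print(a,b,P.mean(0),P)
s=state(); t=s['tcp_pos']; d=b-a; go(t+[d[0],d[1],.003])
E
```

```text
[0.40517268 0.18422195 0.105     ] [0.46737142 0.18521303 0.0845    ] [0.46685985 0.18591114 0.085     ] [[0.44117603 0.21224336 0.085     ]
 [0.49495248 0.20735095 0.085     ]
 [0.49111587 0.15744934 0.085     ]
 [0.44019502 0.16660089 0.085     ]]
t 6.6 tcp [0.4056 0.1823 0.0919] x-ang -5.1 z [ 0.001  0.053 -0.999] F [-2.2 -0.2  5.6] gap 0.0435 j5,6 [0.05 1.9 ]
[0.46778762 0.18331537 0.09494279] units [ 0.247 -0.027 -0.012]
```

>>> {"method": "carry_out", "body": {
  "targets": [
    {"offset": [0,0,-0.014],"roll": 0},
    {"offset": [0.082,-0.009,0],"roll": 0},
    {"offset": [0.082,-0.009,0],"roll": 0},
    {"offset": [0.082,-0.009,0],"roll": 0},
    {"offset": [0,0,0],"roll": 0}
  ]
}}

```text
clock: 7.22
tcp_pos: [0.4685, 0.1831, 0.0946]
ee_rot: [-0.026, 0.999, -0.045, -0.001]
wrist_force: [-0.4, -0.4, -2.1]
finger_gap: 0.0429
```

```bash
python3 - <<'E'
from h import *
c=read_camera('wrist'); save(c,'w4.png')
go([.4678,.1835,.0935])
E
```

```text
t 7.28 tcp [0.4668 0.183  0.0942] x-ang -5.1 z [-0.001  0.052 -0.999] F [-1.1  0.4 -2.2] gap 0.043 j5,6 [0.05 1.88]
[0.4678 0.1835 0.0935] units [ 0.004 -0.002  0.003]
```

View pics/w4.png

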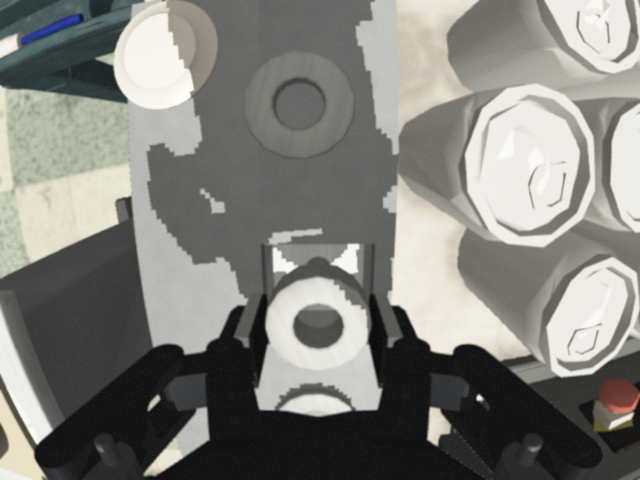

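The thick ring is over the pocket with the spindle tip visible in its bore at (318,318). I'll release it.

>>> {"method": "carry_out", "body": {
  "targets": [
    {"offset": [0,0,0],"roll": 0},
    {"offset": [0,0,0],"roll": 0},
    {"offset": [0,0,0],"roll": 0},
    {"offset": [0,0,0],"roll": 0},
    {"offset": [0,0,0],"roll": 0}
  ],
  "jaw": 50
}}

```text
clock: 7.9
tcp_pos: [0.4671, 0.1832, 0.0947]
ee_rot: [-0.026, 0.999, -0.045, -0.001]
wrist_force: [0.7, -0.0, 0.7]
finger_gap: 0.0688
```

>>> {"method": "carry_out", "body": {
  "targets": [
    {"offset": [0,0,-0.12],"roll": 0},
    {"offset": [0,0,-0.15],"roll": 0},
    {"offset": [-0.05,0,0],"roll": -1},
    {"offset": [0,0,0],"roll": -1},
    {"offset": [0,0,0],"roll": -1}
  ]
}}

```text
clock: 8.52
tcp_pos: [0.4545, 0.1807, 0.1622]
ee_rot: [-0.026, 0.997, 0.076, 0.002]
wrist_force: [-0.5, 0.2, -0.1]
finger_gap: 0.0682
```

```bash
python3 - <<'E'
from h import *
import pickle
go([.4678,.1835,.0935])
c=read_camera('wrist'); save(c,'w5.png')
pickle.dump(c,open('w5.pkl','wb'))
E
```

```text
t 8.53 tcp [0.4545 0.1807 0.1622] x-ang 8.8 z [ 0.     0.052 -0.999] F [-0.5  0.2 -0.1] gap 0.0682 j5,6 [0.05 1.63]
[0.4678 0.1835 0.0935] units [0.052 0.011 0.275]
```

View pics/w5.png

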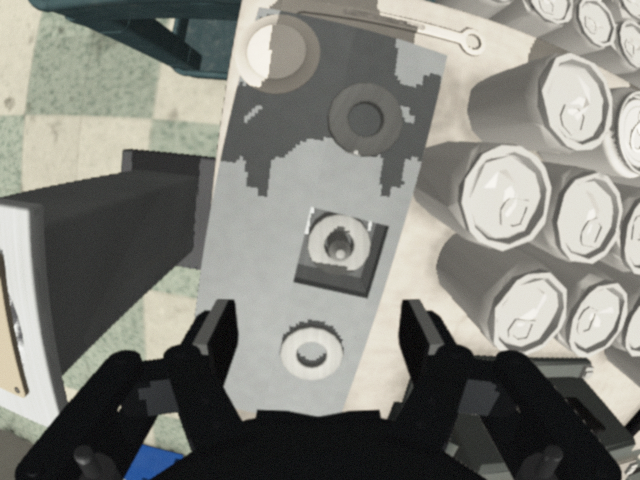

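The thick ring is down in the pocket around the spindle, at (340,243), with mid at (366,119) and thin at (312,350). Next I'll turn for the mid ring.

>>> {"method": "carry_out", "body": {
  "targets": [
    {"offset": [0,0,0],"roll": -1},
    {"offset": [0,0,0],"roll": -1},
    {"offset": [0,0,0],"roll": -1},
    {"offset": [0,0,0],"roll": -1},
    {"offset": [0,0,0],"roll": -1}
  ],
  "jaw": 0
}}

```text
clock: 9.2
tcp_pos: [0.4546, 0.1807, 0.162]
ee_rot: [-0.025, 0.962, 0.272, 0.007]
wrist_force: [0.1, 0.1, -0.5]
finger_gap: 0.0852
```

>>> {"method": "carry_out", "body": {
  "targets": [
    {"offset": [0,0,0],"roll": -1},
    {"offset": [0,0,0],"roll": -1},
    {"offset": [0,0,0],"roll": -1},
    {"offset": [0,0,0],"roll": -1},
    {"offset": [0,0,0],"roll": -1}
  ]
}}

```text
clock: 9.82
tcp_pos: [0.4546, 0.1807, 0.162]
ee_rot: [-0.023, 0.889, 0.458, 0.012]
wrist_force: [0.3, -0.1, -0.3]
finger_gap: 0.0852
```

>>> {"method": "carry_out", "body": {
  "targets": [
    {"offset": [0,0,0],"roll": -1},
    {"offset": [0,0,0],"roll": -1},
    {"offset": [0,0,0],"roll": -1},
    {"offset": [0,0,0],"roll": -1},
    {"offset": [0,0,0],"roll": -1}
  ]
}}

```text
clock: 10.45
tcp_pos: [0.4546, 0.1807, 0.162]
ee_rot: [-0.02, 0.78, 0.625, 0.016]
wrist_force: [1.1, 0.0, 0.0]
finger_gap: 0.0854
```

>>> {"method": "carry_out", "body": {
  "targets": [
    {"offset": [0,0,0],"roll": -1},
    {"offset": [0,0,0],"roll": -0.6},
    {"offset": [0,0,0],"roll": 0}
  ]
}}

```text
clock: 10.82
tcp_pos: [0.4546, 0.1807, 0.162]
ee_rot: [-0.019, 0.739, 0.673, 0.018]
wrist_force: [0.4, 0.6, 0.9]
finger_gap: 0.0856
```

```bash
python3 - <<'E'
from h import *
import pickle
go([.4677,.268,.16],[.4677,.268,.09])
c=pickle.load(open('w5.pkl','rb'))
for n,p,z in(('mid',(366,118),.097),('thin',(312,350),.091)): print(n,onplane(c,[p],z,True))
E
```

```text
t 10.82 tcp [0.4546 0.1807 0.162 ] x-ang 84.6 z [-0.     0.052 -0.999] F [0.4 0.6 0.9] gap 0.0856 j5,6 [0.05 0.31]
[0.4677 0.268  0.16  ] units [0.352 0.019 0.026]
[0.4677 0.268  0.09  ] units [-0.015  0.001  0.28 ]
mid [[0.46795758 0.26955079 0.097     ]]
thin [[0.46004915 0.1175526  0.091     ]]
```

>>> {"method": "carry_out", "body": {
  "targets": [
    {"offset": [0.177,0.01,0.013],"roll": 0},
    {"offset": [0.177,0.01,0.013],"roll": 0},
    {"offset": [-0.007,0,0.14],"roll": 0},
    {"offset": [-0.007,0,0.14],"roll": 0},
    {"offset": [0,0,0],"roll": 0}
  ]
}}

```text
clock: 11.45
tcp_pos: [0.4645, 0.2678, 0.0872]
ee_rot: [-0.021, 0.739, 0.673, 0.014]
wrist_force: [-0.1, 1.0, 0.8]
finger_gap: 0.0856
```

```bash
python3 -c "
from h import *
go([.4677,.2685,.0895])"
```

```text
t 11.45 tcp [0.4645 0.2678 0.0872] x-ang 84.6 z [-0.007  0.05  -0.999] F [-0.1  1.   0.8] gap 0.0856 j5,6 [0.05 0.47]
[0.4677 0.2685 0.0895] units [ 0.005  0.012 -0.009]
```

>>> {"method": "carry_out", "body": {
  "targets": [
    {"offset": [0.004,0.012,-0.007],"roll": 0},
    {"offset": [0,0,0],"roll": 0}
  ]
}}

```text
clock: 11.7
tcp_pos: [0.4728, 0.2701, 0.0941]
ee_rot: [-0.019, 0.739, 0.673, 0.02]
wrist_force: [-0.1, -0.9, -0.1]
finger_gap: 0.0856
```

>>> {"method": "carry_out", "body": {
  "targets": [
    {"offset": [0,0,0],"roll": 0},
    {"offset": [0,0,0],"roll": 0},
    {"offset": [0,0,0],"roll": 0},
    {"offset": [0,0,0],"roll": 0},
    {"offset": [0,0,0],"roll": 0}
  ],
  "jaw": 255,
  "grip_force": 25
}}

```text
clock: 12.32
tcp_pos: [0.4708, 0.2694, 0.0926]
ee_rot: [-0.019, 0.739, 0.673, 0.018]
wrist_force: [-1.1, -1.1, 5.5]
finger_gap: 0.0413
```

```bash
python3 - <<'E'
from h import *
import pickle
c=read_camera('wrist'); save(c,'w6.png'); pickle.dump(c,open('w6.pkl','wb'))
go([.4675,.1845,.0945])
E
```

```text
t 12.38 tcp [0.4708 0.2694 0.0926] x-ang 84.7 z [ 0.     0.052 -0.999] F [-1.2 -0.8  5.9] gap 0.0412 j5,6 [0.05 0.47]
[0.4675 0.1845 0.0945] units [-0.339  0.018 -0.025]
```

View pics/w6.png

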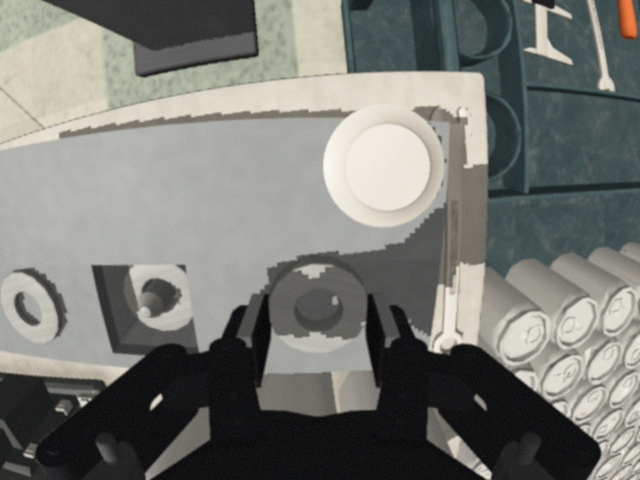

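The mid ring is gripped at (319,303). The thick ring sits in the pocket round the spindle, with the tip at about (148,305).

```bash
python3 - <<'E'
from h import *
import pickle
c=pickle.load(open('w6.pkl','rb'))
a=onplane(c,[(319,303)],.097,True)[0]; b=onplane(c,[(146,306)],.0845,True)[0]
print(a,b)
s=state(); t=s['tcp_pos']
go(t+[0,0,.003],t+[.4673-a[0],.185-a[1],.003])
E
```

```text
[0.46381545 0.26969929 0.097     ] [0.46436768 0.18719331 0.0845    ]
t 12.38 tcp [0.4708 0.2694 0.0926] x-ang 84.7 z [ 0.     0.052 -0.999] F [-1.2 -0.8  5.9] gap 0.0412 j5,6 [0.05 0.47]
[0.47077074 0.26942812 0.09560432] units [ 0.001 -0.    -0.012]
[0.47425529 0.18472882 0.09560432] units [-0.336  0.045 -0.018]
```

>>> {"method": "carry_out", "body": {
  "targets": [
    {"offset": [0,0,-0.014],"roll": 0},
    {"offset": [-0.111,0.0115,-0.006],"roll": 0},
    {"offset": [-0.111,0.0115,-0.006],"roll": 0},
    {"offset": [-0.111,0.0115,-0.006],"roll": 0},
    {"offset": [0,0,0],"roll": 0}
  ]
}}

```text
clock: 13.0
tcp_pos: [0.4709, 0.1841, 0.095]
ee_rot: [-0.02, 0.74, 0.672, 0.017]
wrist_force: [-0.2, 1.7, -1.9]
finger_gap: 0.0413
```

```bash
python3 - <<'E'
from h import *
import pickle
c=read_camera('wrist'); save(c,'w7.png'); pickle.dump(c,open('w7.pkl','wb'))
go([.4715,.186,.0955])
E
```

```text
t 13.05 tcp [0.4711 0.185  0.0951] x-ang 84.6 z [-0.001  0.053 -0.999] F [ 0.8  0.4 -1.3] gap 0.0411 j5,6 [0.05 0.31]
[0.4715 0.186  0.0955] units [ 0.004  0.001 -0.001]
```

View pics/w7.png

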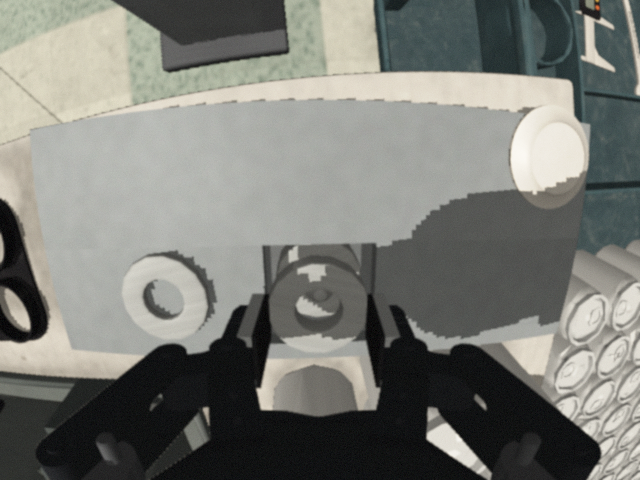

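The spindle tip shows inside the mid ring's bore at (319,293), and the bore centre is at (319,303). I'm checking the parallax.

```bash
python3 - <<'E'
from h import *
import pickle
c=pickle.load(open('w7.pkl','rb'))
print(onplane(c,[(319,303)],.0995,True)[0],onplane(c,[(319,293),(319,297)],.0845,True), onplane(c,[(319,303)],.097,True)[0])
a=cv2.imread('pics/w7.png')[235:365,240:400]; cv2.imwrite('pics/w7c.png',cv2.resize(a,None,fx=4,fy=4,interpolation=3))
E
```

```text
[0.46382003 0.18438457 0.0995    ] [[0.4663114  0.18497468 0.0845    ]
 [0.46832459 0.18478613 0.0845    ]] [0.46508067 0.18440376 0.097     ]
```

View pics/w7c.png

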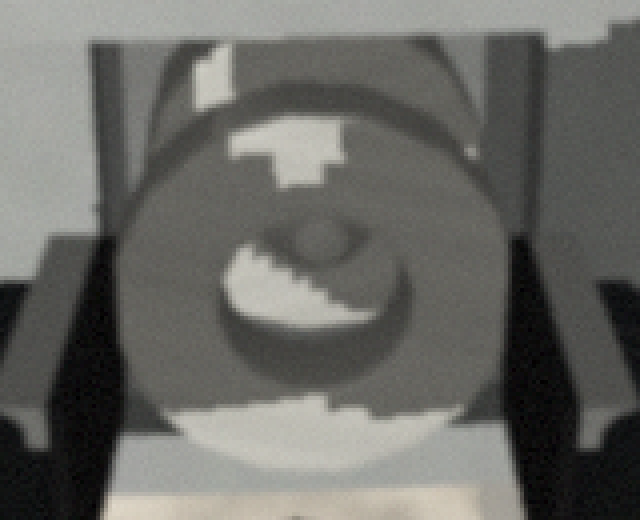

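```bash
python3 - <<'E'
from h import *
import pickle
c=pickle.load(open('w7.pkl','rb'))
a=onplane(c,[(318.5,308.5)],.0995,True)[0];b=onplane(c,[(320.5,295)],.0845,True)[0];print(a,b)
d=b-a; t=state()['tcp_pos']; go(t+[d[0],d[1],-.001])
E
```

```text
[0.46636384 0.18393663 0.0995    ] [0.46739708 0.18555995 0.0845    ]
t 13.05 tcp [0.4711 0.185  0.0951] x-ang 84.6 z [-0.001  0.053 -0.999] F [ 0.8  0.4 -1.3] gap 0.0411 j5,6 [0.05 0.31]
[0.4721824  0.18663034 0.09413058] units [0.007 0.004 0.004]
```

>>> {"method": "carry_out", "body": {
  "targets": [
    {"offset": [0.006,0.004,0.004],"roll": 0},
    {"offset": [0,0,0],"roll": 0}
  ]
}}

```text
clock: 13.3
tcp_pos: [0.4727, 0.1877, 0.0944]
ee_rot: [-0.019, 0.738, 0.674, 0.018]
wrist_force: [-0.6, 0.2, -1.1]
finger_gap: 0.0411
```

>>> {"method": "carry_out", "body": {
  "targets": [
    {"offset": [0,0,0],"roll": 0},
    {"offset": [0,0,0],"roll": 0},
    {"offset": [0,0,0],"roll": 0},
    {"offset": [0,0,0],"roll": 0},
    {"offset": [0,0,0],"roll": 0}
  ],
  "jaw": 20
}}

```text
clock: 13.92
tcp_pos: [0.4726, 0.1868, 0.0945]
ee_rot: [-0.019, 0.739, 0.673, 0.018]
wrist_force: [-0.4, -0.0, 0.4]
finger_gap: 0.0788
```

>>> {"method": "carry_out", "body": {
  "targets": [
    {"offset": [0,0,-0.12],"roll": 0},
    {"offset": [0,0,-0.15],"roll": 0},
    {"offset": [-0.14,0,0],"roll": 0},
    {"offset": [-0.14,0,0],"roll": 0},
    {"offset": [0,0,0],"roll": 0}
  ],
  "jaw": 0
}}

```text
clock: 14.55
tcp_pos: [0.4657, 0.1122, 0.1582]
ee_rot: [-0.019, 0.74, 0.672, 0.017]
wrist_force: [0.3, -0.2, -0.3]
finger_gap: 0.0857
```

```bash
python3 - <<'E'
from h import *
import pickle
c=read_camera('wrist'); save(c,'w8.png'); pickle.dump(c,open('w8.pkl','wb'))
go([.46,.115,.16],[.46,.115,.088])
E
```

```text
t 14.6 tcp [0.466  0.1131 0.1583] x-ang 84.6 z [-0.     0.053 -0.999] F [-0.4  0.   0.3] gap 0.0854 j5,6 [0.05 0.17]
[0.46  0.115 0.16 ] units [ 0.006 -0.025 -0.006]
[0.46  0.115 0.088] units [-0.015  0.001  0.288]
```

View pics/w8.png

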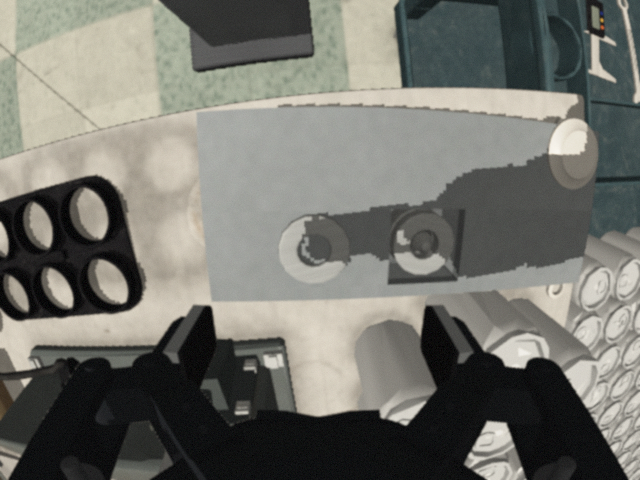

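The mid ring appears down in the pocket at (424,243), and the thin ring is at (313,248). I've used all 12 pictures, so from here I check by range data.

```bash
cat >> h.py <<'E'
def cloud(c,fish):
    V,U=np.mgrid[0:480,0:640]; uv=np.c_[U.ravel(),V.ravel()]; v=rays(c,uv,fish); d=c['range_z'].ravel()
    fwd=v@att(c)[:,2]; P=np.array(c['position'])+v*(d/fwd)[:,None]; P[d<=0]=np.nan; return P
def near(P,xy,r): 
    k=np.hypot(P[:,0]-xy[0],P[:,1]-xy[1]); return P[(k<r)]
def stack(c,fish,xy=(.4673,.185)):
    P=cloud(c,fish); k=np.hypot(P[:,0]-xy[0],P[:,1]-xy[1])
    q=P[(k>11.5e-3)&(k<21e-3)]; 
    print('stack z hist',np.histogram(q[:,2],np.arange(.04,.1,.004)))
    q=q[q[:,2]>np.nanmedian(q[:,2])-.004]; A=np.c_[q[:,:2]-xy,np.ones(len(q))]
    s=np.linalg.lstsq(A,q[:,2],rcond=None)[0]; print('plane tilt',s[:2].round(3),'z',s[2].round(4),len(q))
E
python3 - <<'E'
from h import *
import pickle
c=pickle.load(open('w8.pkl','rb')); 
stack(c,True)
P=cloud(c,True); q=near(P,(.46,.115),.035); print('deck',np.nanmedian(q[q[:,2]<.0885,2]))
r=q[(q[:,2]>.0885)&(q[:,2]<.1)]; print(cv2.minEnclosingCircle(r[:,:2].astype(np.float32)*1000),np.median(r[:,2]),(r[:,:2].min(0)+r[:,:2].max(0))/2)
print(onplane(c,[(313,248)],.091,True))
s=read_camera('scene'); stack(s,False)
E
```

```text
stack z hist (array([   0,    9,   14,   21,   34,   83,  134,  168,  398, 1671,    0,
          0,    0,    0]), array([0.04 , 0.044, 0.048, 0.052, 0.056, 0.06 , 0.064, 0.068, 0.072,
       0.076, 0.08 , 0.084, 0.088, 0.092, 0.096]))
plane tilt [-1.017 -0.654] z 0.234 6135
deck 0.08485654681335159
((459.8939514160156, 113.34695434570312), 22.16716194152832) 0.0907050700867443 [0.45955392 0.11337303]
[[0.45821497 0.11292646 0.091     ]]
stack z hist (array([  0,   0,   0,   0,   0,   0,   4,   5,  14, 186,  48,   0,   0,
         0]), array([0.04 , 0.044, 0.048, 0.052, 0.056, 0.06 , 0.064, 0.068, 0.072,
       0.076, 0.08 , 0.084, 0.088, 0.092, 0.096]))
plane tilt [ 0.829 -4.911] z 0.1445 551
```

```bash
python3 - <<'E'
from h import *
import pickle
M=rot(state()['ee_rot'])
for n,t in(('w7',[.4711,.185,.0951]),('w6',[.4708,.2694,.0926])):
    c=pickle.load(open(n+'.pkl','rb')); Q=(cloud(c,True)-t)@M
    for sg in(1,-1):
        q=Q[(sg*Q[:,0]>.017)&(sg*Q[:,0]<.036)&(abs(Q[:,1])<.02)]
        print(n,sg,np.histogram(q[:,2],np.arange(-.04,.016,.004))[0])
go([.4597,.1135,.12],[.4597,.1135,.0875])
E
```

```text
w7 1 [486 241 283 276 240 230 202 180 135 184   2   3 516]
w7 -1 [500 220 293 272 243 227 217 167 611  86  36 103 700]
w6 1 [ 492  233  300  256  243  226  208  181  143  287    6   46 1340]
w6 -1 [ 500  226  297  259  250  219  211  187  506   55   29 1295   11]
t 14.65 tcp [0.4662 0.1137 0.1583] x-ang 84.6 z [ 0.     0.053 -0.999] F [ 0.3 -0.3  0.2] gap 0.0855 j5,6 [0.05 0.17]
[0.4597 0.1135 0.12  ] units [-0.011 -0.025  0.153]
[0.4597 0.1135 0.0875] units [-0.007  0.001  0.13 ]
```

>>> {"method": "carry_out", "body": {
  "targets": [
    {"offset": [-0.011,-0.025,0.153],"roll": 0},
    {"offset": [-0.005,0,0.08],"roll": 0},
    {"offset": [0,0,0],"roll": 0},
    {"offset": [0,0,0],"roll": 0}
  ]
}}

```text
clock: 15.15
tcp_pos: [0.4604, 0.114, 0.1007]
ee_rot: [-0.019, 0.739, 0.674, 0.018]
wrist_force: [0.6, 0.6, -1.1]
finger_gap: 0.0854
```

```bash
python3 -c "
from h import *
go([.4597,.1135,.0842])"
```

```text
t 15.15 tcp [0.4604 0.114  0.1007] x-ang 84.7 z [ 0.001  0.053 -0.999] F [ 0.6  0.6 -1.1] gap 0.0854 j5,6 [0.05 0.17]
[0.4597 0.1135 0.0842] units [-0.006 -0.002  0.066]
```

>>> {"method": "carry_out", "body": {
  "targets": [
    {"offset": [-0.003,-0.001,0.034],"roll": 0},
    {"offset": [-0.003,-0.001,0.032],"roll": 0},
    {"offset": [0,0,0],"roll": 0},
    {"offset": [0,0,0],"roll": 0}
  ]
}}

```text
clock: 15.65
tcp_pos: [0.4589, 0.1128, 0.0834]
ee_rot: [-0.019, 0.739, 0.673, 0.018]
wrist_force: [-0.4, -0.0, 0.3]
finger_gap: 0.0854
```

>>> {"method": "carry_out", "body": {
  "targets": [
    {"offset": [0,0,0],"roll": 0},
    {"offset": [0,0,0],"roll": 0},
    {"offset": [0,0,0],"roll": 0},
    {"offset": [0,0,0],"roll": 0},
    {"offset": [0,0,0],"roll": 0}
  ],
  "jaw": 150,
  "grip_force": 20
}}

```text
clock: 16.27
tcp_pos: [0.4596, 0.1112, 0.0845]
ee_rot: [-0.017, 0.739, 0.673, 0.017]
wrist_force: [-1.6, -5.4, 6.0]
finger_gap: 0.0416
```

```bash
cat >> h.py <<'E'
def ring(c,z0,z1,xy,r=.03):
    q=near(cloud(c,True),xy,r); q=q[(q[:,2]>z0)&(q[:,2]<z1)]
    A=np.c_[q[:,:2]-xy,np.ones(len(q))]; s=np.linalg.lstsq(A,q[:,2],rcond=None)[0]
    return len(q),q.mean(0).round(4),'tilt',s.round(4)
E
python3 - <<'E'
from h import *
import pickle
c=read_camera('wrist'); save(c,'w9.png'); pickle.dump(c,open('w9.pkl','wb'))
go([.467,.185,.0875])
t=state()['tcp_pos']
print(ring(c,.0885,.096,(.46,.1135),.0205))
g=cv2.cvtColor(c['color'],cv2.COLOR_RGB2GRAY); print(g[200:340:6,318])
E
```

```text
t 16.32 tcp [0.4595 0.1112 0.0844] x-ang 84.6 z [ 0.001  0.048 -0.999] F [-1.7 -4.9  6.9] gap 0.0418 j5,6 [0.05 0.16]
[0.467  0.185  0.0875] units [0.297 0.002 0.002]
(4783, array([0.4588, 0.1135, 0.0908]), 'tilt', array([0.0022, 0.0035, 0.0908]))
[169 164 167 169 169 166 165 166 169 168 166 164  71 190 103  95  98  81
  80  84  80 115 165  70]
```

>>> {"method": "carry_out", "body": {
  "targets": [
    {"offset": [0,0,-0.012],"roll": 0},
    {"offset": [0,0,0],"roll": 0}
  ],
  "jaw": 255,
  "grip_force": 25
}}

```text
clock: 16.58
tcp_pos: [0.459, 0.1128, 0.0865]
ee_rot: [-0.019, 0.739, 0.673, 0.018]
wrist_force: [-0.1, -1.0, 0.5]
finger_gap: 0.0416
```

```bash
python3 - <<'E'
from h import *
import pickle
c=read_camera('wrist'); pickle.dump(c,open('w10.pkl','wb'))
print(ring(c,.0885,.1,(.46,.1135),.0205))
q=near(cloud(c,True),(.46,.1135),.028); q=q[(q[:,2]>.0895)&(q[:,2]<.098)]
M=rot(state()['ee_rot']); t=state()['tcp_pos']; L=(q-t)@M; L=L[abs(L[:,0])<.018]
print('tool frame y extent',L[:,1].min(),L[:,1].max(),(L[:,1].min()+L[:,1].max())/2)
yc=(L[:,1].min()+L[:,1].max())/2
ctr=t+M@[0,yc,-.004]; print('ctr',ctr)
go(t+[.4673-ctr[0],.1853-ctr[1],0.001])
E
```

```text
(5091, array([0.4591, 0.1139, 0.0928]), 'tilt', array([-0.0049,  0.0129,  0.0928]))
tool frame y extent -0.020969469497120065 0.022730980544235103 0.000880755523557519
ctr [0.45969451 0.11251873 0.09033635]
t 16.62 tcp [0.4588 0.1128 0.0863] x-ang 84.7 z [-0.     0.053 -0.999] F [-0.1 -0.1 -0.4] gap 0.0418 j5,6 [0.05 0.16]
[0.46642257 0.18559201 0.08734629] units [0.292 0.003 0.011]
```

>>> {"method": "carry_out", "body": {
  "targets": [
    {"offset": [0.1,0.001,0.002],"roll": 0},
    {"offset": [0.1,0.001,0.004],"roll": 0},
    {"offset": [0.092,0.001,0.005],"roll": 0},
    {"offset": [0,0,0],"roll": 0},
    {"offset": [0,0,0],"roll": 0}
  ]
}}

```text
clock: 17.25
tcp_pos: [0.4659, 0.185, 0.0871]
ee_rot: [-0.019, 0.739, 0.673, 0.017]
wrist_force: [-0.4, 0.2, -0.8]
finger_gap: 0.0411
```

```bash
python3 - <<'E'
from h import *
import pickle
c=read_camera('wrist'); pickle.dump(c,open('w11.pkl','wb')); save(c,'w11.png')
print(ring(c,.0885,.1,(.4673,.1853),.0205))
P=cloud(c,True); M=rot(state()['ee_rot']); t=state()['tcp_pos']
q=near(P,t[:2],.028); q=q[(q[:,2]>.0895)&(q[:,2]<.098)]; L=(q-t)@M; L=L[abs(L[:,0])<.018]
yc=(L[:,1].min()+L[:,1].max())/2; ctr=t+M@[0,yc,-.004]; print('ctr',ctr,L[:,1].min(),L[:,1].max())
go(t+[.4673-ctr[0],.1853-ctr[1],0])
g=cv2.cvtColor(c['color'],cv2.COLOR_RGB2GRAY)
print(g[280:336:3,290:350:4])
E
```

```text
(5047, array([0.4666, 0.1856, 0.0933]), 'tilt', array([-0.0093,  0.0103,  0.0933]))
ctr [0.46641721 0.18448409 0.09110789] -0.021333619827071288 0.0223348011599359
t 17.3 tcp [0.4659 0.1847 0.0871] x-ang 84.7 z [-0.001  0.052 -0.999] F [ 0.1  0.2 -1.1] gap 0.0414 j5,6 [0.05 0.31]
[0.4667978  0.18555356 0.08711614] units [0.004 0.003 0.   ]
[[ 74  85 106 102 104 158 166 146 101  95  94 102 100  97  73]
 [ 93 104  99 100  97 102  98  98  97 102 103 103 102  97  97]
 [100  97 101  97  99 101 102 102 101  98  99  98  99  98 100]
 [ 95 101 100 100 103  99 103 100  98  96  98  98  97 100 101]
 [ 99  97  96 103 101  99 100  99  94  95 100 104 103 103  99]
 [ 99  95  98 100  98  98  98  97  97 102 103 100 101 102 101]
 [ 99  99  98 102  96  98  98 102 101  95 100 102  98 101  97]
 [ 96 101  98  99  98  90  90  90  83  86  91  98 101 100 101]
 [ 99 100 100  93  80  84  87  85  87  85  79  90  99  97  96]
 [101 106  97  70  82  86  91  95  94  82  78  88  94  99  96]
 [ 93  96  92  62  75  79  92 103  98  84  73  87  87  96  94]
 [103  95  97  71  66  76  92 102  90  89  67  70 106  93 103]
 [ 98  85  99  83  65  74  77  99  92  77  68  70 115  80 100]
 [ 97  78 103  94  72  71  68  72  75  71  69  67 107  82  93]
 [101  80 101  97  93  74  73  71  75  73  75  85 100  76  97]
 [ 99  87  95 100 103  98  87  79  80  85  91 103  88  92 100]
 [ 99  92  78 101 104 103 102 100 102 104 100  96  72  98 102]
 [100  95  71  90 100 100 101  97 101 101  99  81  74  99  99]
 [102 103  90  74  80  92  99  99 100  88  74  73  97 103 101]]
```

The spindle tip shows centred in the bore in the pixel values. I'll make a small nudge and release.

>>> {"method": "carry_out", "body": {
  "targets": [
    {"offset": [0.004,0.003,0],"roll": 0},
    {"offset": [0,0,0],"roll": 0}
  ]
}}

```text
clock: 17.55
tcp_pos: [0.4673, 0.1858, 0.0875]
ee_rot: [-0.019, 0.739, 0.673, 0.018]
wrist_force: [0.1, -0.1, -1.4]
finger_gap: 0.0419
```

>>> {"method": "carry_out", "body": {
  "targets": [
    {"offset": [0,0,0],"roll": 0},
    {"offset": [0,0,0],"roll": 0},
    {"offset": [0,0,0],"roll": 0},
    {"offset": [0,0,0],"roll": 0},
    {"offset": [0,0,0],"roll": 0}
  ],
  "jaw": 20
}}

```text
clock: 18.18
tcp_pos: [0.4672, 0.1862, 0.0875]
ee_rot: [-0.019, 0.739, 0.673, 0.018]
wrist_force: [0.5, -1.0, -0.1]
finger_gap: 0.0786
```

>>> {"method": "carry_out", "body": {
  "targets": [
    {"offset": [0,0,-0.15],"roll": 0},
    {"offset": [0,0,-0.2],"roll": 0},
    {"offset": [-0.1,-0.1,0],"roll": 0},
    {"offset": [-0.1,-0.1,0],"roll": 0},
    {"offset": [0,0,0],"roll": 0}
  ]
}}

```text
clock: 18.8
tcp_pos: [0.4106, 0.1357, 0.1721]
ee_rot: [-0.02, 0.739, 0.673, 0.017]
wrist_force: [-0.4, 0.1, 0.7]
finger_gap: 0.0784
```

```bash
python3 - <<'E'
from h import *
go()
for n in('wrist','scene','side'):
    c=read_camera(n); save(c,n+'9.png'); P=cloud(c,n=='wrist')
    k=np.hypot(P[:,0]-.4673,P[:,1]-.185); q=P[(k>.0115)&(k<.0205)&(P[:,2]<.1)]
    print(n,'stack',np.histogram(q[:,2],np.arange(.06,.1,.003)))
    q=q[abs(q[:,2]-np.median(q[:,2]))<.0025]; A=np.c_[q[:,:2]-[.4673,.185],np.ones(len(q))]
    print(' plane',np.linalg.lstsq(A,q[:,2],rcond=None)[0].round(4),len(q))
    r=near(P,(.412,.301),.035); r=r[(r[:,2]>.0905)&(r[:,2]<.1)]
    if len(r)>20: print(' cap',cv2.minEnclosingCircle(r[:,:2].astype(np.float32)*1000),np.median(r[:,2]))
    for nm,xy in(('thin',(.46,.113)),('mid',(.468,.268)),('thick',(.405,.181))):
        o=near(P,xy,.02); print(' old',nm,np.nanmedian(o[:,2]) if len(o) else None)
E
```

```text
t 18.8 tcp [0.4106 0.1357 0.1721] x-ang 84.6 z [-0.002  0.052 -0.999] F [-0.4  0.1  0.7] gap 0.0784 j5,6 [0.05 0.23]
wrist stack (array([  13,   58,   42,   64,   92,   45,   17, 1440,   32,    0,    0,
          0,    0]), array([0.06 , 0.063, 0.066, 0.069, 0.072, 0.075, 0.078, 0.081, 0.084,
       0.087, 0.09 , 0.093, 0.096, 0.099]))
 plane [0.0013 0.0023 0.0827] 1482
 cap ((410.3553466796875, 301.0948791503906), 24.492679595947266) 0.09375473686803645
 old thin 0.08482259838498701
 old mid 0.08487533009359155
 old thick 0.2408200893284163
scene stack (array([  0,   1,   3,   3,   5,  13,  10,  72, 158,   9,   0,   0,   0]), array([0.06 , 0.063, 0.066, 0.069, 0.072, 0.075, 0.078, 0.081, 0.084,
       0.087, 0.09 , 0.093, 0.096, 0.099]))
 plane [0.0023 0.0009 0.0844] 210
 cap ((415.38836669921875, 307.0775451660156), 32.0695686340332) 0.09456210223522099
 old thin -0.436113468114814
 old mid 0.0866987079045134
 old thick 0.2921402858098744
side stack (array([ 0,  3,  2,  1,  3,  8, 15, 88, 55,  0,  0,  0,  0]), array([0.06 , 0.063, 0.066, 0.069, 0.072, 0.075, 0.078, 0.081, 0.084,
       0.087, 0.09 , 0.093, 0.096, 0.099]))
 plane [ 0.0072 -0.015   0.0835] 138
 cap ((412.68017578125, 303.1715087890625), 25.157339096069336) 0.09389447526516531
 old thin 0.47475463256637157
 old mid 0.08495714226125017
 old thick 0.5231945221931158
```

```bash
python3 -c "
from h import *
print(job_done())"
```

```text
the job is handed in; nothing more can be done
None
```

I stacked the three rings on the spindle in the order asked: thick, then mid, then thin on top. I gripped each ring, carried it about 2–3 mm above the deck to the spindle and let it drop. The job was handed in at about 19 s on the robot's clock, and the gripper was open and clear, about 75 mm away.

**Last checks**
- **Stack:** the wrist camera's range data put the top face at z = 82.7 mm, against 83 mm expected, and flat to within 0.3%. The scene and side cameras gave 84.4 and 83.5 mm, within their 2 mm calibration.
- **Start places:** the thin and mid rings' start places now read as bare deck. The thick ring's start place was hidden by the gripper, but I had seen that ring in the pocket.
- **Cap:** it was still at about (0.411, 0.301) m, where it started. I did not measure the other bystanders again, but nothing I did should have touched them.

**What went wrong or disagreed**
- **Tilt:** joint 6 hit its limit on the first swing and left the tool tilted about 3° for the rest of the job. I worked with the tilt, and the rings still dropped flat.
- **Grip readings:** the gripper reported a 41–43 mm opening on the 44 mm rings.
- **Contact forces:** the readings I took never showed more than about 9 N at the wrist.

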